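# Unhook the bubble diffuser for cleaning

## Task

Take the bubble diffuser with the blue grip off its hook stand and stand it upright in the white cleaning tray. Its hook has a red sprung keeper: first press the keeper's pad down until it snaps open and stays open, with the diffuser still hanging, then lift the diffuser straight up and off. Set it down on the tray floor before letting go rather than dropping it, and leave the diffuser with the yellow grip hanging as it is, with its own keeper shut.

Things in the scene. Friction and masses are not known exactly. Their poses are not given: they have to be found in the camera images.
- hanger: Twin-hook stand (steel, fixed) holding the blue-gripped diffuser; origin: underside centre, right below the hanging diffuser; yaw within 0.3 rad of the room's axes. Base plate 120 x 170 mm. The crossbar rests in two upturned hooks at y = +-46 mm, tips 117 mm and shanks (-x side) 125 mm high. The keeper sits beside the +y hook, its pad pointing to -x.
- hanger_keeper (a joint): Red sprung keeper of that stand, hinged about the stand's y. 0 rad: shut, claw over the crossbar, lifting blocked; 0.5: fully open, claw clear. Over-centre spring: released before 0.25 rad it springs shut, past that it snaps open and stays open. Pressing the pad takes about 5 N at first, then less.
- hanger_keeper_pad (a point): Middle of the top face of that keeper's red press pad, a plate 40 (x) x 32 (y) x 8 mm at stand x = -68, y = +62 mm, 103 mm above the table when shut, free above. Pressed down it sinks 18 mm at 0.25 rad and 38 mm at full opening, shifting up to 8 mm sideways and tilting within 0.25 rad of level.
- diffuser_grip (a point): Centre of the blue grip block of the diffuser to move: 24 (x) x 36 (y) x 50 mm high, 135 mm above the table while hanging; axes as the stand's. Below it: crossbar 10 mm square, 144 mm long (y), its top 25 mm under this point, and a steel cup 50 mm across, flat bottom 103 mm under this point. About 0.35 kg. A 110 mm rise clears its own stand, 150 mm the other diffuser too.
- tray_in (a point): Centre of the inner floor of the white cleaning tray, 5 mm above the table; fixed. 160 mm square outside, 150 mm inside; walls rise 17 mm above this point.
- spare_grip (a point): Centre of the yellow grip block of the other, otherwise identical diffuser, hanging on an identical stand; leave it alone.
- spare_hanger_keeper (a joint): Red keeper of the other stand, the same kind; leave it shut (0 rad).

How it is judged:
By the outcome, as a careful person would: the job done as asked, in the order asked, and still so for the second after the job is handed in, with the robot touching nothing.
It also fails if it takes over 58 s, if anything falls off the work surface, if the arm or the gripper's body presses on something with over 40 N, if the wrist force passes 120 N, or if a joint passes its speed limit or range.

## Robot

A 7-joint arm with a two-finger parallel gripper is mounted at the origin on the work surface. World frame = base frame: x ahead of the robot, y to its left, z up, the work surface at z = 0. Lengths are in m, angles in rad, forces in N, time in s.
With the tool pointing down it reaches from about 0.375 to 0.925 m from the base axis. Payload 3.1 kg.
Tool frame: the origin (TCP) lies on the centre line of the jaws, within the pads' length; the fingertips stand 22 mm ahead of it and the grasp point (between the pads) lies 3 mm ahead of it; z points along the fingers, y is the direction in which the jaws open and shut (so a half turn about z gives the same grasp; the last joint's range is limited). The gripper opens to 85 mm and grips with 20 to 120 N. Pads are 22 mm wide; open, the fingers measure 114 mm over their backs; the gripper's body (76 mm by 85 mm) begins 54 mm behind the grasp point. The pads swing forward as they close: fully open they stand 13 mm farther back than shut.
Start: joints at [1.193, 0.383, 0.044, 1.598, -0.018, 1.161, -0.05], TCP at [0.18, -0.625, 0.253] pointing down, gripper open.
Joint ranges: [-2.61, 2.61], [-0.41, 2.15], [-1.48, 1.57], [0, 2.5], [-1.57, 4.71], [0.05, 1.97], [-2.85, 2.85]. Speed limits (rad/s): [2.79, 2.79, 3.14, 3.14, 3.14, 3.14, 3.14].

## Interface

Orientations are given as a unit quaternion [w, x, y, z].
In Python, from plant import ctrl gives the robot as it stands.
- The arm moves only by the shell command python3 -m jog 'ROWS' [FORCE]. ROWS is a JSON object of lists of equal length, an entry for each row: "claw": the opening, from 0 (shut) to 1 (fully open); "offset": the shift along the tool's x, y, z in cm, a list of three; "roll": the turn about the tool's z in rad. A call has 1 to 8 rows; each row is the pose to reach, as a shift and turn from the pose measured when the call began, along the tool's axes at that moment; what a row does not reach only later rows make up. A row lasts 1/8 s, in which the tool goes at most 62.5 mm and 10.7 degrees, less where a joint would pass 70% of its speed; a pose out of reach is approached as far as the arm can. A call with a gripper value outside its range is refused whole. The fingers move at their own pace and stop on an object; FORCE is the grip in N (left out, the last holds). Time passes only in rows, so rows that repeat a pose let the fingers close. It gives the time, the measured TCP pose, the force and the opening at its end, in the units of the state.
- ctrl.get_state(): the state, without advancing time (a new reading comes with each control period).
- ctrl.read_camera(name): name is "side" or "top" or "wrist"; returns the picture (384x512x3 uint8, blue, green, red); there is no depth.
- ctrl.camera_params(name): a dict with "fx", "fy", "cx", "cy" (pixels), "eye" and "attitude" of the camera in the world. Camera axes: x right, y up, looking along -z (the intrinsics and any distortion apply to the point x, -y, -z); pixel columns grow to the right and rows downward; lengths in m; the calibration is good to about 2 mm. A picture is of the moment at which its call begins: read the wrist's pose just before it. camera_params takes no time and is no camera call; for the wrist camera it gives the pose at the moment of the call.
- ctrl.hand_in(): hands the job in, once; it reports no verdict.
The state is a dict: "t": time; "joint_pos": joint angles; "qvel": joint speeds; "joint_efforts": joint torques, N m; "eef_pos": TCP position; "tool_rot": TCP orientation; "ft_force": force on the tool from outside, world axes, zero at the start; "wrist_torque": the same for the moment, N m; "finger_gap": finger opening in m.
Only numpy, scipy, OpenCV 4.12 (cv2) and the standard library are available. Lean on these libraries where they do the work, as an engineer would, in place of code of your own. Each camera call takes 0.05 s, during which the arm holds its last target. There are 200 camera calls.

## Working session

There is one attempt and no reset: what is moved stays moved. The work goes in short steps, Python scripts to look and compute and a shell command to move; the robot and the scene stay as the last step left them, time stands still between calls to the robot, and variables do not carry over. Pictures are saved under pics/ and viewed, about 8 in all and at most 12, crops included, and the job is handed in when it is done.

```bash
mkdir -p pics; ls; python3 - <<'E'
from plant import ctrl
import cv2,numpy as np
s=ctrl.get_state(); print({k:np.round(v,3).tolist() for k,v in s.items()})
a=[]
for n in ("side","top","wrist"):
    p=ctrl.camera_params(n); print(n,p)
    im=ctrl.read_camera(n); cv2.imwrite(f"pics/{n}0.png",im); a.append(im)
m=np.zeros((600,800,3),np.uint8)
cv2.imwrite("pics/m0.png",np.hstack([cv2.resize(a[0],(400,300)),cv2.resize(a[1],(400,300))]))
E
```

```text
pics
{'t': 0.0, 'joint_pos': [1.193, 0.384, 0.044, 1.6, -0.018, 1.161, -0.05], 'qvel': [-0.0, 0.001, 0.001, -0.002, -0.001, -0.0, 0.002], 'joint_efforts': [0.0, -43.346, 1.024, -24.952, 0.011, 0.011, 0.0], 'eef_pos': [0.179, -0.624, 0.252], 'tool_rot': [-0.001, 0.99, 0.139, -0.0], 'ft_force': [0.273, -0.138, -1.398], 'wrist_torque': [0.028, -0.013, 0.013], 'finger_gap': 0.085}
side {'fx': 346.72414565653673, 'fy': 346.72414565653673, 'cx': 252.65060982268506, 'cy': 196.93084101442497, 'eye': array([ 0.15849782, -0.48118908,  0.59317719]), 'attitude': array([ 0.85616155,  0.42300628, -0.12876504, -0.26734368])}
top {'fx': 499.08964436996956, 'fy': 499.08964436996956, 'cx': 260.14569095467925, 'cy': 198.46974409401696, 'eye': array([0.36966883, 0.05108595, 1.36582662]), 'attitude': array([-0.70160356, -0.0327914 ,  0.03420714,  0.71099019])}
wrist {'fx': 286.58465856849375, 'fy': 286.58465856849375, 'cx': 257.5136065098859, 'cy': 188.2789783653114, 'eye': array([ 0.24683497, -0.60507309,  0.37153097]), 'attitude': array([ 0.79073385, -0.11253373,  0.08590041, -0.59556466])}
```

View pics/top0.png

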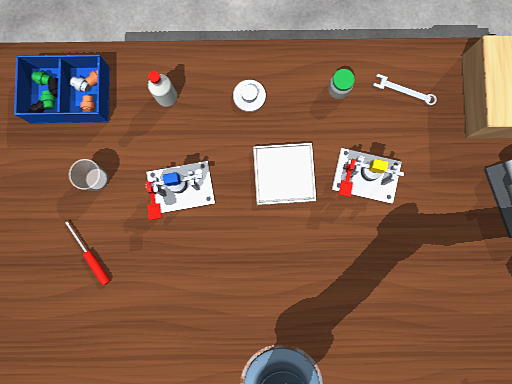

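View pics/side0.png

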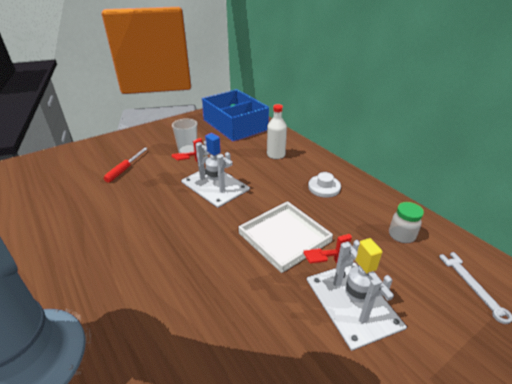

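The top view shows the blue diffuser at about (171,179) with its red pad at (154,211), the tray at (285,173) and the yellow diffuser at (380,166). The side view shows the blue grip at (213,145) and the tray at (285,235). Next I measure these.

```bash
cat > h.py <<'E'
from plant import ctrl
import cv2,numpy as np
from scipy.spatial.transform import Rotation as R
def rot(q): return R.from_quat(np.asarray(q)[[1,2,3,0]]).as_matrix()
def ray(p,uv):
    d=np.array([(uv[0]-p['cx'])/p['fx'],-(uv[1]-p['cy'])/p['fy'],-1.]); return np.array(p['eye']),rot(p['attitude'])@d
def onz(p,uv,z):
    o,d=ray(p,uv); return o+d*(z-o[2])/d[2]
def proj(p,X):
    c=rot(p['attitude']).T@(np.asarray(X)-p['eye']); return np.array([p['cx']-p['fx']*c[0]/c[2],p['cy']+p['fy']*c[1]/c[2]])
def tri(p1,u1,p2,u2):
    A=[];b=[]
    for p,u in((p1,u1),(p2,u2)):
        o,d=ray(p,u); d/=np.linalg.norm(d); M=np.eye(3)-np.outer(d,d); A.append(M); b.append(M@o)
    return np.linalg.lstsq(np.vstack(A),np.hstack(b),rcond=None)[0]
def blobs(im,lo,hi,box=None,n=3,amin=20):
    h=cv2.cvtColor(im,cv2.COLOR_BGR2HSV); m=cv2.inRange(h,lo,hi)
    if lo[0]==0 and hi[0]<=10: m|=cv2.inRange(h,(170,)+tuple(lo[1:]),(180,)+tuple(hi[1:]))
    if box: k=np.zeros_like(m); k[box[1]:box[3],box[0]:box[2]]=1; m=m*k
    c=[x for x in cv2.findContours(m,cv2.RETR_EXTERNAL,cv2.CHAIN_APPROX_NONE)[0] if cv2.contourArea(x)>amin]
    return sorted(c,key=cv2.contourArea,reverse=True)[:n]
def cen(c): M=cv2.moments(c); return np.array([M['m10']/M['m00'],M['m01']/M['m00']])
BLUE=((105,120,50),(130,255,255)); RED=((0,150,60),(8,255,255)); WHITE=((0,0,150),(180,60,255)); YEL=((22,120,80),(35,255,255))
E
python3 - <<'E'
from h import *
np.set_printoptions(precision=4,suppress=True)
t=cv2.imread('pics/top0.png'); s=cv2.imread('pics/side0.png'); pt=ctrl.camera_params('top'); ps=ctrl.camera_params('side')
for n,col,bt,bs in(('blue',BLUE,(155,165,190,195),(200,125,225,160)),('yel',YEL,None,None)):
    a=blobs(t,*col,bt,1)[0]; b=blobs(s,*col,bs,1)[0]; print(n,cen(a),cen(b),tri(pt,cen(a),ps,cen(b)))
    print(' top@.16',onz(pt,cen(a),.158), 'rect',cv2.minAreaRect(a))
for n,bx in(('pad',(140,175,170,225)),('sparepad',(335,150,360,200))):
    for c in blobs(t,*RED,bx): print(n,cen(c),cv2.contourArea(c),cv2.boundingRect(c),onz(pt,cen(c),.103))
for n,bx,z in(('plate',(135,150,222,222),.006),('tray',(245,135,325,212),.022),('spare',(325,140,410,210),.006)):
    c=blobs(t,*WHITE,bx,1)[0]; r=cv2.minAreaRect(c); P=np.array([onz(pt,q,z) for q in cv2.boxPoints(r)])
    print(n,r,P.mean(0)); print(P[:,:2], np.degrees(np.arctan2(*(P[1]-P[0])[[1,0]])),np.linalg.norm(P[1]-P[0]),np.linalg.norm(P[2]-P[1]))
E
```

```text
blue [171.1941 178.8089] [212.5687 143.737 ] [0.5387 0.268  0.1361]
 top@.16 [0.5355 0.2642 0.158 ] rect ((171.2919921875, 178.8560028076172), (12.16421127319336, 16.368019104003906), 79.69515228271484)
yel [378.0922 165.6657] [368.3224 254.7664] [ 0.5645 -0.2466  0.1383]
 top@.16 [ 0.5613 -0.2418  0.158 ] rect ((378.25, 165.74998474121094), (17.25821876525879, 12.74754810333252), 11.309932708740234)
pad [152.6903 205.2917] 268.5 (145, 182, 17, 38) [0.4759 0.3206 0.103 ]
sparepad [346.8048 181.5331] 257.0 (338, 159, 18, 39) [ 0.5302 -0.1738  0.103 ]
plate ((180.1199188232422, 187.11203002929688), (43.189476013183594, 62.377506256103516), 79.91940307617188) [0.5334 0.2665 0.006 ]
[[0.5781 0.3614]
 [0.6063 0.1924]
 [0.4884 0.1722]
 [0.4607 0.3398]] -80.53487919436353 0.17129901568836858 0.11965247924375162
tray ((284.1321716308594, 173.2979278564453), (58.36253356933594, 59.58579635620117), 86.3086166381836) [ 0.5657 -0.0186  0.022 ]
[[ 0.6414  0.0664]
 [ 0.6499 -0.0963]
 [ 0.4899 -0.1027]
 [ 0.4816  0.0582]] -87.00368300676291 0.16292415224923934 0.16013981659628015
spare ((368.3935852050781, 175.77296447753906), (67.03946685791016, 42.96657943725586), 13.172553062438965) [ 0.5579 -0.2509  0.006 ]
[[ 0.5223 -0.1468]
 [ 0.6383 -0.1769]
 [ 0.5932 -0.3557]
 [ 0.4779 -0.3242]] -14.586832399407827 0.11986195752251223 0.18435424819120183
```

Stand is at about (0.536, 0.267) with yaw +9.6°, the pad at about (0.459, 0.317) and the tray at (0.566, -0.019). I'll approach with the jaws along the stand's x, which stays clear of hooks and keeper. The claw closes on the way.

```bash
python3 -m jog '{"claw":[1,1,1,1,1,1,1,1],"offset":[[5,-3.4,0],[10,-6.8,0],[15,-10.2,0],[20,-13.6,-1],[25,-17,-1],[30,-20.4,-1],[36,-24,-2],[41,-27,-2]],"roll":[-0.18,-0.36,-0.54,-0.72,-0.9,-1.08,-1.26,-1.46]}'
python3 - <<'E'
from h import *
np.set_printoptions(precision=4,suppress=True)
s=ctrl.get_state(); M=rot(s['tool_rot']); print(M,s['joint_pos'])
print('to pad above', M.T@(np.array([.457,.317,.25])-s['eef_pos'])*100, 'yaw',np.degrees(np.arctan2(M[1,0],M[0,0])))
E
```

```text
t: 1.15
eef_pos: [0.4973, -0.253, 0.2732]
tool_rot: [-0.0, 0.648, 0.762, 0.0]
ft_force: [0.0, -1.2, -0.7]
finger_gap: 0.0852
[[-0.1613  0.9869  0.0004]
 [ 0.9869  0.1613  0.0009]
 [ 0.0009  0.0005 -1.    ]] [ 0.7678  0.2218 -0.4214  1.7825  0.0973  1.1579  0.4785]
to pad above [56.8992  5.2221  2.374 ] yaw 99.28478659883417
```

```bash
python3 -m jog '{"claw":[0,0,0,0,0,0,0,0],"offset":[[6,1,0],[12,2,0],[18,3,0],[24,4,0],[30,5,0],[36,6,0],[41,7,-1],[44,7.5,-2]],"roll":[0,0,0,0,0,0,0,0]}' 40
python3 -m jog '{"claw":[0,0],"offset":[[0,0,0],[0,0,0]],"roll":[0,0]}'
python3 - <<'E'
from h import *
np.set_printoptions(precision=4,suppress=True)
s=ctrl.get_state(); p=ctrl.camera_params('wrist'); im=ctrl.read_camera('wrist'); cv2.imwrite('pics/w1.png',im)
print(s['eef_pos'],p, rot(p['attitude']))
for n,X in(('grip top',[.536,.267,.16]),('pad',[.4586,.3168,.103])): print(n,proj(p,X))
E
```

```text
t: 2.15
eef_pos: [0.4991, 0.1968, 0.2937]
tool_rot: [-0.001, 0.646, 0.763, 0.001]
ft_force: [0.2, -0.2, 0.0]
finger_gap: -0.0003
t: 2.4
eef_pos: [0.499, 0.1953, 0.293]
tool_rot: [-0.001, 0.646, 0.763, -0.0]
ft_force: [0.6, 0.0, 0.4]
finger_gap: 0.0
[0.499  0.1953 0.293 ] {'fx': 286.58465856849375, 'fy': 286.58465856849375, 'cx': 257.5136065098859, 'cy': 188.2789783653114, 'eye': array([0.4867, 0.2648, 0.4126]), 'attitude': array([ 0.9866, -0.1409, -0.0107,  0.0817])} [[ 0.9864 -0.1582 -0.0441]
 [ 0.1642  0.947   0.2762]
 [-0.0019 -0.2797  0.9601]]
grip top [315.6561 112.0715]
pad [238.6386  45.5557]
```

View pics/w1.png

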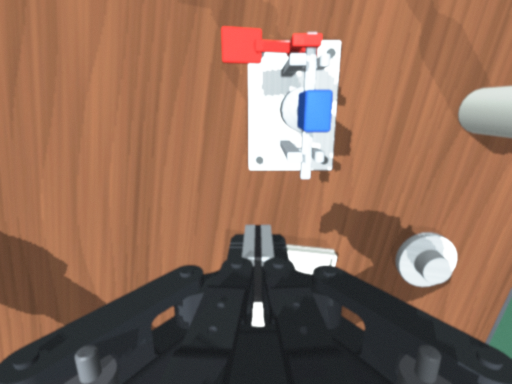

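The wrist view shows the pad at about (241,45), the blue grip at (316,111) and the claw at (306,41). These are within about 1-2 px of the prediction. I'll refine once, then press.

```bash
python3 - <<'E'
from h import *
np.set_printoptions(precision=4,suppress=True)
im=cv2.imread('pics/w1.png'); p=ctrl.camera_params('wrist'); s=ctrl.get_state(); M=rot(s['tool_rot'])
c=blobs(im,*RED,(215,20,262,70),1)[0]; P=onz(p,cen(c),.103); print('pad',cen(c),cv2.boundingRect(c),P)
c=blobs(im,*RED,(285,25,330,60),1)[0]; print('claw',cv2.boundingRect(c),onz(p,cen(c),.13))
b=blobs(im,*BLUE,(290,80,345,140),1)[0]; r=cv2.minAreaRect(b); print('grip',r,onz(p,r[0],.158))
w=blobs(im,*WHITE,(240,35,345,175),1)[0]; r=cv2.minAreaRect(w);Q=np.array([onz(p,q,.006) for q in cv2.boxPoints(r)]);print('plate',Q[:,:2],Q.mean(0))
t=P.copy(); t[2]=.103+.022
print('yaw',np.degrees(np.arctan2(M[1,0],M[0,0])),'delta pad contact cm',M.T@(t-s['eef_pos'])*100)
E
```

```text
pad [240.2939  44.1008] (220, 25, 42, 39) [0.4604 0.3174 0.103 ]
claw (285, 32, 38, 22) [0.517  0.3236 0.13  ]
grip ((314.5, 110.5), (41.0, 33.0), 90.0) [0.5354 0.2671 0.158 ]
plate [[0.4597 0.3415]
 [0.5786 0.361 ]
 [0.6217 0.1881]
 [0.4868 0.1658]] [0.5367 0.2641 0.006 ]
yaw 99.37475152779417 delta pad contact cm [12.7665 -1.795  16.7876]
```

```bash
python3 -m jog '{"claw":[0,0,0,0,0,0,0,0],"offset":[[5,-1,3],[10,-2,6],[12.8,-2.4,9],[12.8,-2.4,12],[12.8,-2.4,14],[12.8,-2.4,15],[12.8,-2.4,15],[12.8,-2.4,15]],"roll":[0,0,0,0,0,0,0,0]}'
python3 - <<'E'
from h import *
for n in('wrist','side'): cv2.imwrite(f'pics/{n}2.png',ctrl.read_camera(n))
w=cv2.imread('pics/wrist2.png'); s=cv2.imread('pics/side2.png')[90:230,120:290]
cv2.imwrite('pics/m2.png',np.hstack([cv2.resize(w,(400,300)),cv2.resize(s,(364,300))]))
s=ctrl.get_state(); M=rot(s['tool_rot']); print(s['eef_pos'],M.T@(np.array([.4545,.3164,.125])-s['eef_pos'])*100,s['ft_force'])
E
```

```text
t: 3.45
eef_pos: [0.4554, 0.3169, 0.144]
tool_rot: [-0.0, 0.647, 0.762, 0.0]
ft_force: [0.2, -0.2, 0.7]
finger_gap: 0.0003
[0.45527298 0.31719081 0.14408453] [-0.06740938 -0.09031332  1.9083292 ] [-0.35685417  0.50277909  0.00100843]
```

View pics/m2.png

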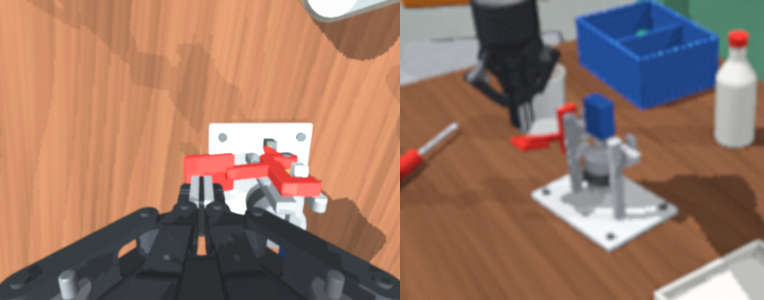

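The fingertips are right over the pad, at about (205,175) in the composite, with the claw well clear of the body. Now I press gently.

```bash
python3 -m jog '{"claw":[0,0,0,0,0,0,0,0],"offset":[[0,-0.1,1],[0,-0.1,1.7],[0,-0.1,2],[0,-0.1,2.3],[0,-0.1,2.6],[0,-0.1,2.9],[0,-0.1,3.2],[0,-0.1,3.3]],"roll":[0,0,0,0,0,0,0,0]}'
python3 -m jog '{"claw":[0,0,0,0,0,0],"offset":[[0,0,0.3],[0,0,0.6],[0,0,0.9],[0,0,1.2],[0,0,1.3],[0,0,1.3]],"roll":[0,0,0,0,0,0]}'
python3 - <<'E'
from h import *
for n in('wrist','side'): cv2.imwrite(f'pics/{n}3.png',ctrl.read_camera(n))
w=cv2.imread('pics/wrist3.png'); s=cv2.imread('pics/side3.png')[90:230,120:290]
cv2.imwrite('pics/m3.png',np.hstack([cv2.resize(w,(400,300)),cv2.resize(s,(364,300))]))
E
```

```text
t: 4.55
eef_pos: [0.4544, 0.3168, 0.1106]
tool_rot: [-0.0, 0.647, 0.762, 0.001]
ft_force: [-0.6, -0.2, 1.2]
finger_gap: -0.0003
t: 5.3
eef_pos: [0.4544, 0.3169, 0.0975]
tool_rot: [-0.0, 0.647, 0.762, 0.0]
ft_force: [-0.1, -0.4, 0.4]
finger_gap: -0.0003
```

View pics/m3.png

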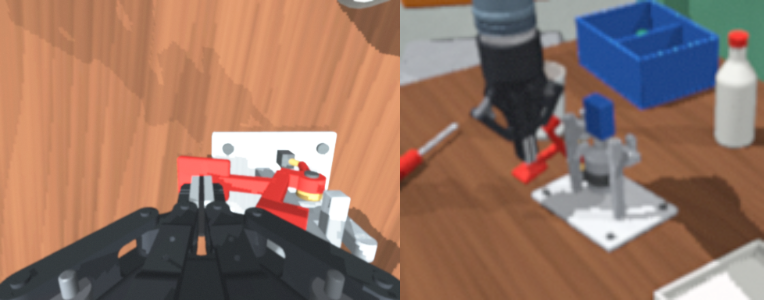

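The side view shows the pad down and the claw swung back clear of the bar, with a low contact force. I'll lift off, open the jaws, go over the grip and verify that the keeper stays open.

```bash
python3 -m jog '{"claw":[0,0,0,0,1,1,1,1],"offset":[[0,0,-3],[0,0,-7],[0,0,-12],[-1,1,-15],[-4,4,-15],[-6.2,7.2,-15],[-6.2,7.2,-15],[-6.2,7.2,-15]],"roll":[0,0,0,0,0,0,0,0]}'
python3 - <<'E'
from h import *
np.set_printoptions(precision=4,suppress=True)
p=ctrl.camera_params('wrist');w=ctrl.read_camera('wrist');sd=ctrl.read_camera('side');tp=ctrl.read_camera('top')
cv2.imwrite('pics/side4.png',sd);cv2.imwrite('pics/w4.png',w);s=sd[90:230,120:290]
cv2.imwrite('pics/m4.png',np.hstack([cv2.resize(w,(400,300)),cv2.resize(s,(364,300))]))
s=ctrl.get_state(); M=rot(s['tool_rot']); print(s['eef_pos'],s['finger_gap'],'to grasp',M.T@(np.array([.5358,.267,.141])-s['eef_pos'])*100)
ps=ctrl.camera_params('side')
b=blobs(sd,*BLUE,(190,115,235,165),1)
for c in b: print('side grip',cen(c),'was 212.57 143.74')
E
```

```text
t: 6.4
eef_pos: [0.5347, 0.2678, 0.2475]
tool_rot: [-0.001, 0.647, 0.763, 0.001]
ft_force: [-0.2, 0.5, -0.4]
finger_gap: 0.0725
[0.534  0.2688 0.2478] 0.08530081975093527 to grasp [-0.2215  0.1437 10.6758]
side grip [222.6644 123.8662] was 212.57 143.74
```

View pics/m4.png

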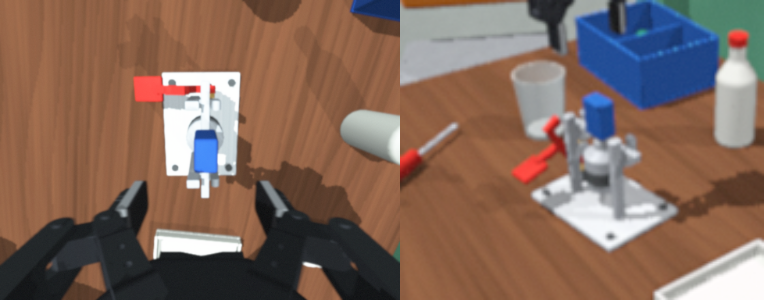

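The keeper stays open: pad low at (148,88), claw off the bar, with the diffuser still hanging. Next I descend and grasp.

```bash
python3 -m jog '{"claw":[1,1,1,1,1,1,1,1],"offset":[[-0.2,0.1,2],[-0.2,0.1,4],[-0.2,0.1,6],[-0.2,0.1,8],[-0.2,0.1,9.5],[-0.2,0.1,10.5],[-0.2,0.1,10.7],[-0.2,0.1,10.7]],"roll":[0,0,0,0,0,0,0,0]}'
python3 -m jog '{"claw":[0,0,0,0,0,0,0,0],"offset":[[0,0,0],[0,0,0],[0,0,0],[0,0,0],[0,0,0],[0,0,0],[0,0,0],[0,0,0]],"roll":[0,0,0,0,0,0,0,0]}' 60
```

```text
t: 7.55
eef_pos: [0.5357, 0.2675, 0.1412]
tool_rot: [-0.0, 0.646, 0.763, 0.001]
ft_force: [0.0, 0.1, 0.2]
finger_gap: 0.0854
t: 8.55
eef_pos: [0.5368, 0.2676, 0.1417]
tool_rot: [0.0, 0.646, 0.763, 0.002]
ft_force: [5.9, 1.0, 0.4]
finger_gap: 0.0236
```

```bash
python3 -m jog '{"claw":[0,0,0,0,0,0,0,0],"offset":[[0,0.1,0],[0,0.1,-0.5],[0,0.1,-1.5],[0,0.1,-3],[0,0.1,-4.5],[0,0.1,-6.5],[0,0.1,-8.5],[0,0.1,-11]],"roll":[0,0,0,0,0,0,0,0]}'
python3 -m jog '{"claw":[0,0,0],"offset":[[0,0,-2],[0,0,-3],[0,0,-3]],"roll":[0,0,0]}'
python3 - <<'E'
from h import *
np.set_printoptions(precision=4,suppress=True)
w=ctrl.read_camera('wrist');sd=ctrl.read_camera('side');cv2.imwrite('pics/side5.png',sd);s=sd[60:230,120:326]
cv2.imwrite('pics/m5.png',np.hstack([cv2.resize(w,(400,300)),cv2.resize(s,(364,300))]))
s=ctrl.get_state(); M=rot(s['tool_rot']); print(s['ft_force'],'to tray',M.T@(np.array([.5657,-.0186,.15])-s['eef_pos'])*100)
# tray centre from side view, rim corners
p=ctrl.camera_params('side'); t=cv2.imread('pics/side0.png')
c=blobs(t,*WHITE,(235,200,335,272),1)[0]; h=cv2.approxPolyDP(cv2.convexHull(c),4,True)[:,0]; print(h.tolist())
for q in h: print(onz(p,q,.022))
E
```

```text
t: 9.55
eef_pos: [0.5368, 0.2674, 0.253]
tool_rot: [0.0, 0.646, 0.763, 0.002]
ft_force: [0.6, -0.3, -2.9]
finger_gap: 0.0233
t: 9.93
eef_pos: [0.537, 0.2677, 0.2842]
tool_rot: [0.001, 0.646, 0.763, 0.003]
ft_force: [-0.1, 0.2, -2.6]
finger_gap: 0.0239
[ 0.2529  0.1689 -2.2485] to tray [-28.6613  -1.8355  13.1859]
[[287, 201], [332, 235], [280, 271], [239, 233], [238, 226]]
[0.6423 0.0666 0.022 ]
[ 0.6474 -0.0954  0.022 ]
[ 0.4791 -0.1115  0.022 ]
[0.4708 0.0359 0.022 ]
[0.4821 0.0581 0.022 ]
```

View pics/m5.png

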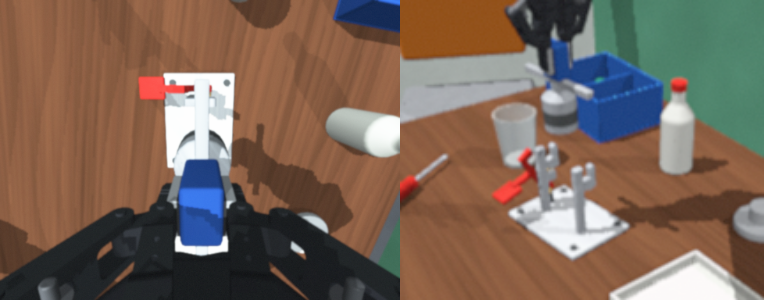

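The diffuser is off the stand and upright in the grip, with the keeper still open. The side view confirms the tray centre, so I'll carry it there.

```bash
python3 -m jog '{"claw":[0,0,0,0,0,0,0,0],"offset":[[-2,-0.1,0],[-6,-0.4,0],[-11,-0.7,0],[-16,-1,0],[-21,-1.3,0],[-25,-1.6,0],[-28,-1.8,0],[-28.7,-1.8,0]],"roll":[0,0,0,0,0,0,0,0]}'
python3 -m jog '{"claw":[0,0,0,0,0,0,0,0],"offset":[[0,0,1],[0,0,3],[0,0,6],[0,0,9],[0,0,12],[0,0,14],[0,0,15],[0,0,15]],"roll":[0,0,0,0,0,0,0,0]}'
python3 -m jog '{"claw":[0,0],"offset":[[0,0,0],[0,0,0]],"roll":[0,0]}'
python3 - <<'E'
from h import *
sd=ctrl.read_camera('side');tp=ctrl.read_camera('top')
cv2.imwrite('pics/m6.png',np.hstack([cv2.resize(sd[110:290,180:420],(400,300)),cv2.resize(tp[100:250,200:400],(400,300))]))
s=ctrl.get_state();print(s['eef_pos'],s['ft_force'],s['finger_gap'])
E
```

```text
t: 11.02
eef_pos: [0.5653, -0.0227, 0.2803]
tool_rot: [-0.001, 0.648, 0.762, -0.0]
ft_force: [-0.3, -0.4, -2.8]
finger_gap: 0.0232
t: 12.02
eef_pos: [0.5647, -0.0221, 0.1297]
tool_rot: [-0.001, 0.648, 0.762, -0.001]
ft_force: [-0.3, 0.3, -2.3]
finger_gap: 0.0233
t: 12.28
eef_pos: [0.5656, -0.0221, 0.1309]
tool_rot: [-0.001, 0.648, 0.762, 0.0]
ft_force: [-0.2, 0.6, -3.6]
finger_gap: 0.0232
[ 0.56533372 -0.02221404  0.13058243] [-0.60871021 -0.36782491 -3.2130716 ] 0.0234204722151976
```

View pics/m6.png

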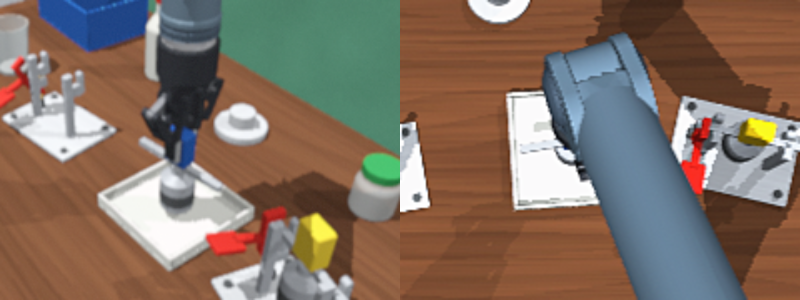

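The diffuser is upright, centred over the tray and about 16 mm above its floor. I'll lower it gently.

```bash
python3 -m jog '{"claw":[0,0,0,0,0],"offset":[[0,0,0.6],[0,0,1.1],[0,0,1.3],[0,0,1.4],[0,0,1.4]],"roll":[0,0,0,0,0]}'
python3 -m jog '{"claw":[0,0,0],"offset":[[0,0,0.1],[0,0,0.2],[0,0,0.2]],"roll":[0,0,0]}'
```

```text
t: 13.0
eef_pos: [0.5653, -0.0222, 0.1165]
tool_rot: [-0.001, 0.648, 0.762, -0.0]
ft_force: [-1.4, 0.5, -2.6]
finger_gap: 0.0238
t: 13.38
eef_pos: [0.5655, -0.0222, 0.1148]
tool_rot: [-0.001, 0.648, 0.762, -0.0]
ft_force: [0.3, 0.5, -0.7]
finger_gap: 0.0234
```

```bash
python3 -m jog '{"claw":[0,0,0],"offset":[[0,0,0.1],[0,0,0.15],[0,0,0.15]],"roll":[0,0,0]}'
```

```text
t: 13.75
eef_pos: [0.5657, -0.0221, 0.1147]
tool_rot: [-0.0, 0.648, 0.762, -0.0]
ft_force: [-2.7, -0.1, 6.2]
finger_gap: 0.0236
```

The force went from -2.6 to +6 N, so it is resting on the floor. Now I release and rise straight up.

```bash
python3 -m jog '{"claw":[0.35,0.5,0.8,1,1,1,1,1],"offset":[[0,0,0],[0,0,0],[0,0,0],[0,0,0],[0,0,0],[0,0,0],[0,0,-0.5],[0,0,-1]],"roll":[0,0,0,0,0,0,0,0]}'
python3 -m jog '{"claw":[1,1,1,1,1,1,1,1],"offset":[[0,0,-2],[0,0,-5],[0,0,-8],[0,0,-12],[-4,-2,-14],[-8,-6,-15],[-8,-10,-15],[-8,-10,-15]],"roll":[0,0,0,0,0,0,0,0]}'
python3 - <<'E'
from h import *
np.set_printoptions(precision=4,suppress=True)
sd=ctrl.read_camera('side');tp=ctrl.read_camera('top');cv2.imwrite('pics/s7.png',sd);cv2.imwrite('pics/t7.png',tp)
cv2.imwrite('pics/m7.png',np.hstack([cv2.resize(sd[100:346,150:420],(400,364)),cv2.resize(tp[100:282,200:400],(400,364))]))
pt=ctrl.camera_params('top');ps=ctrl.camera_params('side')
b=blobs(sd,*BLUE,(260,120,330,240),1); a=blobs(tp,*BLUE,(250,130,330,210),1)
if a and b: print(cen(a),cen(b),tri(pt,cen(a),ps,cen(b)))
t0=cv2.imread('pics/side0.png')
for im in(t0,sd): print('spare', [cen(c) for c in blobs(im,*RED,(295,225,360,270))],cen(blobs(im,*YEL,None,1)[0]))
print(ctrl.get_state()['eef_pos'],ctrl.get_state()['t'])
E
```

```text
t: 14.75
eef_pos: [0.5659, -0.0221, 0.1251]
tool_rot: [-0.0, 0.648, 0.762, -0.0]
ft_force: [-0.3, 0.1, 0.4]
finger_gap: 0.0851
t: 15.75
eef_pos: [0.4776, -0.1186, 0.2762]
tool_rot: [0.0, 0.649, 0.761, -0.002]
ft_force: [0.3, 0.3, 0.3]
finger_gap: 0.0853Traceback (most recent call last):
  File "<stdin>", line 7, in <module>
  File "h.py", line 22, in cen
    def cen(c): M=cv2.moments(c); return np.array([M['m10']/M['m00'],M['m01']/M['m00']])
                  ~~~~~~~~~~~^^^
cv2.error: OpenCV(4.12.0) :-1: error: (-5:Bad argument) in function 'moments'
> Overload resolution failed:
>  - array is not a numpy array, neither a scalar
>  - Expected Ptr<cv::UMat> for argument 'array'
```

View pics/m7.png

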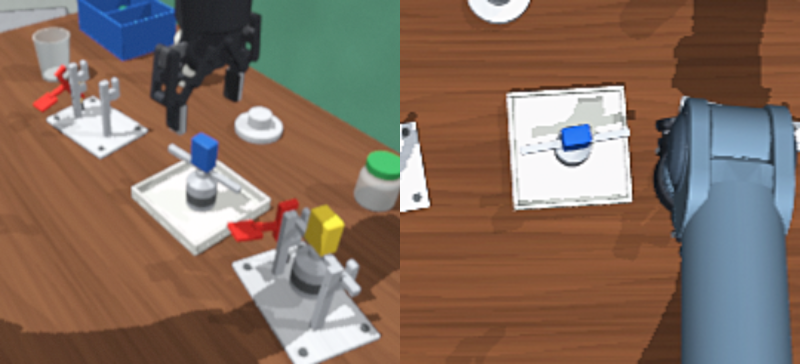

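The diffuser stands upright in the middle of the tray, with the arm clear. I'll do a final numeric check and hand in.

```bash
python3 - <<'E'
from h import *
np.set_printoptions(precision=4,suppress=True)
sd=cv2.imread('pics/s7.png');tp=cv2.imread('pics/t7.png');t0=cv2.imread('pics/side0.png')
a=cen(blobs(tp,*BLUE,(250,130,330,210),1)[0]);b=cen(blobs(sd,*BLUE,(270,180,310,220),1)[0])
print('grip',tri(ctrl.camera_params('top'),a,ctrl.camera_params('side'),b))
for im in(t0,sd): print('spare',[(cen(c),cv2.contourArea(c)) for c in blobs(im,*RED,(295,225,360,270))],[cen(c) for c in blobs(im,*YEL,(350,230,390,280),1)])
print(np.round(ctrl.get_state()['qvel'],3), ctrl.get_state()['ft_force'])
ctrl.hand_in()
E
```

```text
grip [ 0.5651 -0.023   0.1103]
spare [(array([325.9717, 251.3319]), 477.5)] [array([368.3224, 254.7664])]
spare [(array([326.0117, 251.524 ]), 469.5)] [array([368.5489, 255.2073])]
[-0.02   0.028 -0.01  -0.024  0.004 -0.004 -0.   ] [ 0.8848  0.0511 -0.0406]
the job is handed in; nothing more can be done
```

The blue-gripped diffuser is standing upright in the white tray, and I handed the job in at about 16 s. I pressed the red keeper's pad down about 27 mm with the jaws shut. It snapped open and stayed open while the diffuser was still hanging. I then gripped the blue block and lifted it straight up and off. I lowered it until the vertical force changed from -2.6 N to +6 N on the tray floor, and only then let go.

**Last checks:**
- **Placement:** the grip measures (0.565, -0.023, 0.110) m, about 4 mm from the tray centre. Its height is within 2 mm of the 0.108 m expected for a diffuser standing on the floor.
- **Yellow diffuser and its keeper:** they moved by under 0.5 px in the side view, so they are unchanged and the keeper is shut.
- **Arm:** it is clear of everything, with close to zero force on it.

**Checks that failed or disagreed:**
- One side-view colour check of the blue grip, before grasping, was thrown off by the blue box behind it. I relied on the picture instead.
- One final-check script crashed on an empty colour mask. I reran that check with a narrower search area before handing in.

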